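# Prop the amplifier cover on a righted jar

## Robot

A 6-joint arm with a two-finger parallel gripper is mounted at the origin on the work surface. World frame = base frame: x ahead of the robot, y to its left, z up, the work surface at z = 0. Lengths are in m, angles in rad, forces in N, time in s.
With the tool pointing down it reaches from about 0.225 to 0.725 m from the base axis. Payload 3.1 kg.
Tool frame: the origin (TCP) lies where the fingers leave the gripper's body, on its centre line; the fingertips stand 73 mm ahead of it and the grasp point (between the pads) lies r.pinch_z ahead of it (r.pinch_z is the distance from the TCP to the grasp point, in m); z points along the fingers, y is the line along which they close (so a half turn about z gives the same grasp; the last joint's range is limited). The gripper opens to 85 mm and grips with 20 to 120 N. Pads are 22 mm wide; open, the fingers measure 114 mm over their backs; the gripper's body (76 mm by 85 mm) begins 54 mm behind the grasp point. The pads swing forward as they close: fully open they stand 13 mm farther back than shut.
Start: joints at [-1.439, 0.048, 0.099, 1.622, 0, 1.443], TCP at [0.135, -0.507, 0.304] pointing down, gripper open.
Joint ranges: [-2.91, 2.91], [-0.99, 1.94], [-1.21, 1.42], [-2.12, 2.29], [-1.49, 1.47], [-3.14, 3.14]. Speed limits (rad/s): [2.79, 2.79, 3.14, 3.14, 3.14, 3.14].

## Interface

Orientations are given as a unit quaternion [x, y, z, w].
In Python, from station import r, optics gives the robot as it stands. The module is installed in compiled form; this text tells all that it offers.
- The arm moves only by the shell command python3 -m crank 'ROWS' [OPENING] [FORCE]. ROWS is JSON, a list of rows, each an object of numbers: "dx", "dy", "dz": the shift along the tool's x, y, z in units of 0.5 m (1.0 is 0.5 m); "rx", "ry", "rz": the turn, a rotation vector about the tool's x, y, z in units of 60 degrees (1.0 is 60 degrees). A call has 1 to 12 rows; each row is the pose to reach, as a shift and turn from the pose commanded when the call began, along the tool's axes at that moment; what a row does not reach only later rows make up. A row lasts 1/8 s, in which the tool goes at most 62.5 mm and 10.7 degrees, less where a joint would pass 70% of its speed; a pose out of reach is approached as far as the arm can. A call with a number of a shift or a turn outside -1 to 1 is refused whole. A call with a gripper value outside its range is refused whole. OPENING is the closure, from 0 (fully open) to 1 (shut), set as the call begins (- or left out, the last holds). The fingers move at their own pace and stop on an object; FORCE is the grip in N (left out, the last holds). Time passes only in rows, so rows that repeat a pose let the fingers close. It gives the time, the measured TCP pose, the force, the opening and the grip force at its end, in the units of the state.
- r.read_state(): the state, without advancing time (a new reading comes with each control period).
- optics.snapshot(name): name is "scene" or "top" or "wrist"; returns a dict with "frame" (420x560x3 uint8, red, green, blue), "fovy" (degrees; the focal length in pixels is half the picture's height over the tangent of half this angle, whatever the lens; pixels are square), "cx", "cy" (the principal point, pixels), "view" (4x4, takes a point from world to camera coordinates); the wrist camera has in their place "T_tool_cam" (4x4, takes a point from camera to tool coordinates, whose origin is the TCP and whose axes are the flange's). Camera axes: x right, y down, z forward; pixel columns grow to the right and rows downward; lengths in m; the calibration is good to about 2 mm. A picture is of the moment at which its call begins: read the wrist's pose just before it. There is no depth.
- r.job_done(): hands the job in; it is judged then, once.
The state is a dict: "clock": time; "joint_pos": joint angles; "dq": joint speeds; "tau": joint torques, N m; "ee_pos": TCP position; "tcp_rot": TCP orientation; "contact_force": force on the tool from outside, world axes, zero at the start; "torque": the same for the moment, N m; "opening": opening from 0.0 (shut) to 1.0 (fully open); "gripper_force": force on a finger pad.
Only numpy, scipy, OpenCV 4.12 (cv2) and the standard library are available. Lean on these libraries where they do the work, as an engineer would, in place of code of your own. Each camera call takes 0.05 s, during which the arm holds its last target. There are 200 camera calls.

## Task

The open amplifier must run with its cover propped ajar. Pick up the fallen orange-capped jar and set it down gently, upright, on the middle of the green mat inside the case; once it stands there on its own, fold the cover down over it without letting it drop, until it rests on the jar's cap, and leave it propped like that. Leave the other things on the bench where they are.

Things in the scene. Friction and masses are not known exactly. Their poses are not given: they have to be found in the camera images.
- jar: The fallen jar of screws: milky white plastic square jar, 56 x 56 mm and 84 mm high, with a round orange cap (50 mm across, 16 mm high) on top, 100 mm in all, about 0.2 kg. Lies on one flat side on the bench. Origin: centre of its underside (so 28 mm above the bench while it lies); its z axis runs from the underside to the cap (x, y square to its sides).
- case: Grey open amplifier case, fixed, 180 mm (its x) by 270 mm (its y) by 62 mm high, walls and floor 4 mm, knobs on its front (-x) wall. Origin: centre of its underside, x towards the hinge side. Bolted inside, all below 50 mm: a transformer (y 0.07 to 0.13) and a circuit board with heat sink (y -0.07 to -0.13). The cover is hinged along the top of its far (+x) wall.
- mat (a point): Centre of the top of the green square rubber mat (100 x 100 x 2 mm) on the case's floor, 6 mm above the bench and 125 mm in front of the hinge line; axes those of the case.
- cover (a joint): Angle of the grey slotted cover, rad: 0 = shut (level), 1.57 = standing upright, at most 1.95 (leaning back). Panel 180 x 270 x 4 mm, 0.25 kg with its handle. The hinge rubs a little: the cover stays where it is left near upright, but falls if let go below about 1.1 rad.
- hinge (a point): Middle of the cover's hinge line (along the case's y), 62 mm above the bench, at the lower face of the shut cover. Its x axis points from the cover's free edge to the hinge, its z axis out of the cover's outer face; it turns with the cover.
- bar (a point): Middle of the red round handle bar (12 mm thick, 100 mm long, along the case's y) carried on two steel lugs at its ends, 36 mm beyond the cover's free edge and 216 mm from the hinge line; axes as point hinge.
- meter: Bystander: orange handheld multimeter lying flat, 85 x 150 x 34 mm. Origin: its underside.
- blue_jar: Bystander: round milky jar with blue cap, standing, 70 mm across, 95 mm high. Origin: its underside.
- green_jar: Bystander: round milky jar with green cap, standing, 70 mm across, 85 mm high. Origin: its underside.
- spool: Bystander: metal solder spool, standing, 54 mm across, 50 mm high. Origin: its underside.
- driver: Bystander: screwdriver lying on the bench, about 200 mm long. Origin: its underside.
- speaker: Bystander: small dark loudspeaker driver lying face up, pale dome in its middle, 90 mm across, 46 mm high. Origin: its underside.
- board: Bystander: loose green circuit board, 70 x 110 x 8 mm, parts up to 22 mm high. Origin: its underside.
Mind the look-alikes: they are no part of the job. What is shaped like the jar but red is not meant.

How it is judged:
By the outcome, as a careful person would: the job done as asked, in the order asked, and still so for the second after the job is handed in, with the robot touching nothing.
It also fails if it takes over 69 s, if anything falls off the work surface, if the arm or the gripper's body presses on something with over 40 N, if the wrist force passes 120 N, or if a joint passes its speed limit or range.

## Working session

There is one attempt and no reset: what is moved stays moved. The work goes in short steps, Python scripts to look and compute and a shell command to move; the robot and the scene stay as the last step left them, time stands still between calls to the robot, and variables do not carry over. Pictures are saved under pics/ and viewed, at most 10 in all, crops included, and the job is handed in when it is done.

```bash
mkdir -p pics; python3 - <<'E'
from station import r, optics
import cv2,pickle,numpy as np
s=r.read_state();print({k:np.round(v,3).tolist() for k,v in s.items()},r.pinch_z)
d={}
for n in("scene","top"):
    o=optics.snapshot(n);d[n]=o;cv2.imwrite(f"pics/{n}0.png",o["frame"][:,:,::-1]);print(n,o["fovy"],o["cx"],o["cy"],np.round(o["view"],3).tolist())
pickle.dump(d,open("d0.pkl","wb"))
E
```

```text
{'clock': 0.0, 'joint_pos': [-1.439, 0.049, 0.098, 1.622, 0.0, 1.443], 'dq': [-0.0, 0.001, 0.0, -0.001, -0.0, -0.0], 'tau': [-0.0, -33.878, 32.002, 0.02, -0.0, -0.0], 'ee_pos': [0.135, -0.507, 0.303], 'tcp_rot': [0.992, 0.13, 0.0, -0.001], 'contact_force': [0.572, 0.68, -0.523], 'torque': [0.009, 0.049, -0.003], 'gripper_force': 0.0, 'opening': 1.002} 0.0539
scene 48.512820288335966 275.6484758734613 208.09874733819896 [[-0.593, 0.805, -0.006, 0.305], [0.573, 0.417, -0.705, -0.238], [-0.566, -0.421, -0.709, 1.691], [0.0, 0.0, 0.0, 1.0]]
top 57.34609124650719 277.1605546667294 211.67852304733353 [[0.029, -0.999, 0.015, -0.012], [-0.997, -0.03, -0.078, 0.512], [0.078, -0.012, -0.997, 1.087], [0.0, 0.0, 0.0, 1.0]]
```

View pics/scene0.png

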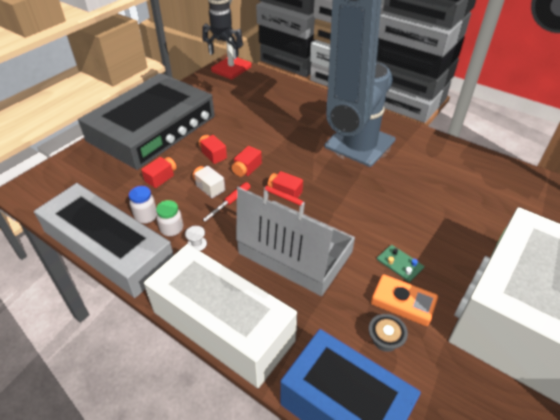

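View pics/top0.png

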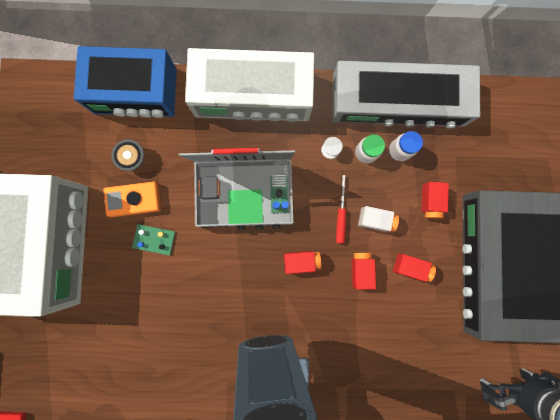

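The scene shows one white body with an orange cap at top (378,219), scene (208,181). The red-bodied look-alikes are at top (302,262), (364,271), (415,267) and (436,199). The white one fits, since the jar is milky white. I'll confirm with a crop and measure.

```bash
cat > h.py <<'E'
import numpy as np,cv2,pickle
def ray(o,u,v):
    f=210/np.tan(np.radians(o["fovy"])/2);V=np.array(o["view"])
    d=V[:3,:3].T@np.array([(u-o["cx"])/f,(v-o["cy"])/f,1]);return -V[:3,:3].T@V[:3,3],d
def hit(o,u,v,z):
    c,d=ray(o,u,v);return c+d*(z-c[2])/d[2]
def proj(o,p):
    f=210/np.tan(np.radians(o["fovy"])/2);q=np.array(o["view"])@np.append(p,1);return q[0]/q[2]*f+o["cx"],q[1]/q[2]*f+o["cy"]
E
python3 - <<'E'
from h import *
d=pickle.load(open("d0.pkl","rb"));o=d["top"];im=o["frame"]
a=cv2.resize(im[140:250,180:300],None,fx=3.3,fy=3.3,interpolation=3);b=cv2.resize(im[140:250,330:450],None,fx=3.3,fy=3.3,interpolation=3)
cv2.imwrite("pics/crop1.png",np.hstack([a,b])[:,:,::-1])
hsv=cv2.cvtColor(im,cv2.COLOR_RGB2HSV)
def comp(m,box,name,z):
    k=np.zeros_like(m);x0,y0,x1,y1=box;k[y0:y1,x0:x1]=m[y0:y1,x0:x1]
    c=max(cv2.findContours(k,0,2)[0],key=cv2.contourArea);R=cv2.minAreaRect(c)
    M=cv2.moments(c);u,v=M['m10']/M['m00'],M['m01']/M['m00']
    print(name,round(u,1),round(v,1),R,cv2.contourArea(c),np.round(hit(o,u,v,z),4),[np.round(hit(o,*p,z)[:2],3).tolist() for p in cv2.boxPoints(R)])
comp(cv2.inRange(hsv,(50,150,100),(75,255,255)),(215,180,270,235),"mat",.006)
comp(cv2.inRange(hsv,(0,0,130),(180,70,255)),(350,200,400,240),"jarbody",.056)
comp(cv2.inRange(hsv,(8,150,120),(22,255,255)),(380,205,410,240),"cap",.05)
comp(cv2.inRange(hsv,(0,170,90),(5,255,255))|cv2.inRange(hsv,(174,170,90),(180,255,255)),(205,140,270,160),"bar",.26)
E
```

```text
Traceback (most recent call last):
ValueError: max() iterable argument is empty
```

View pics/crop1.png

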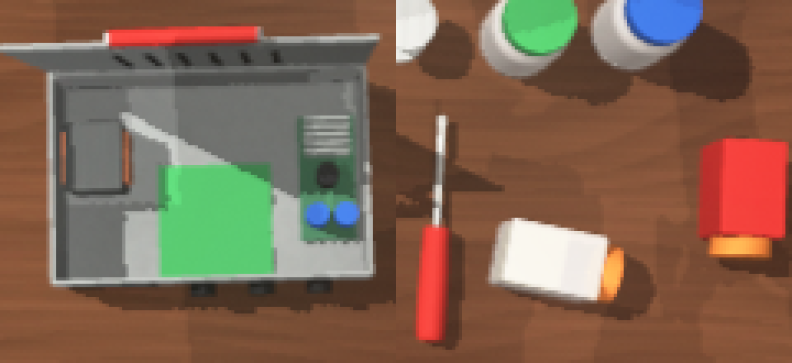

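The crop confirms it: white body with an orange cap at crop (555,262), cap pointing right. The driver lies beside it to the left, and the red one on the right is a look-alike. The mat is at crop (217,220). My mask thresholds need fixing.

```bash
python3 - <<'E'
from h import *
d=pickle.load(open("d0.pkl","rb"));o=d["top"];im=o["frame"]
hsv=cv2.cvtColor(im,cv2.COLOR_RGB2HSV)
print(hsv[210,240],hsv[218,372],hsv[222,395],hsv[151,235],hsv[190,240])
def comp(m,box,name,z):
    k=np.zeros_like(m);x0,y0,x1,y1=box;k[y0:y1,x0:x1]=m[y0:y1,x0:x1]
    c=max(cv2.findContours(k,0,2)[0],key=cv2.contourArea,default=None)
    if c is None: print(name,"none");return
    R=cv2.minAreaRect(c);M=cv2.moments(c);u,v=M['m10']/M['m00'],M['m01']/M['m00']
    print(name,round(u,1),round(v,1),np.round(R[1],1),R[2],cv2.contourArea(c),np.round(hit(o,u,v,z),4),[np.round(hit(o,*p,z)[:2],3).tolist() for p in cv2.boxPoints(R)])
comp(cv2.inRange(hsv,(50,110,60),(80,255,255)),(215,180,264,235),"mat",.006)
comp(cv2.inRange(hsv,(0,0,165),(180,70,255)),(350,200,400,240),"jarbody",.056)
comp(cv2.inRange(hsv,(8,150,120),(22,255,255)),(380,205,410,240),"cap",.05)
comp(cv2.inRange(hsv,(0,170,90),(8,255,255))|cv2.inRange(hsv,(172,170,90),(180,255,255)),(205,140,270,160),"bar",.27)
# case top corners, wall outer (z .062), from crop
for n,(x,y),z in [("fl",(52,283),.062),("fr",(373,276),.062),("bl",(50,72),.062),("br",(370,68),.062),("jbl",(510,218),.056),("jbr",(607,234),.056),("jfr",(597,299),.056),("jfl",(502,285),.056)]:
    off=330 if n[0]=="j" else 180; xx=x-(396 if False else 0)
    if n[0]=="j": xx=x-396
    print(n,np.round(hit(o,xx/3.3+off-.35,y/3.3+140-.35,z),4))
s=d["scene"]
for p in [(264,195,0)]: pass
E
```

```text
[ 66 143 204] [ 22  11 250] [ 17 170 255] [  1 194 230] [ 65 109 201]
mat 244.8 206.2 [32.9 33.5] 87.95458984375 1034.0 [0.5264 0.0976 0.006 ] [[0.572, 0.15], [0.578, 0.052], [0.482, 0.045], [0.476, 0.143]]
jarbody 376.0 217.8 [33.1 20.4] 11.309932708740234 606.0 [ 0.5004 -0.2731  0.056 ] [[0.48, -0.222], [0.536, -0.233], [0.52, -0.324], [0.464, -0.313]]
cap 395.1 222.7 [ 5.9 17.8] 11.309932708740234 75.5 [ 0.4887 -0.3288  0.05  ] [[0.465, -0.317], [0.515, -0.326], [0.512, -0.343], [0.462, -0.333]]
bar 234.4 150.3 [ 5. 43.] 90.0 180.5 [0.6283 0.1065 0.27  ] [[0.632, 0.155], [0.635, 0.058], [0.624, 0.058], [0.621, 0.154]]
fl [0.4642 0.2277 0.062 ]
fr [ 0.478  -0.0403  0.062 ]
bl [0.6425 0.2375 0.062 ]
br [ 0.6546 -0.0332  0.062 ]
jbl [ 0.5334 -0.2397  0.056 ]
jbr [ 0.5223 -0.3224  0.056 ]
jfr [ 0.4669 -0.3142  0.056 ]
jfl [ 0.4764 -0.2336  0.056 ]
```

```bash
cat >> h.py <<'E'
from scipy.spatial.transform import Rotation as Ro
def frame(a,y):
    a=np.array(a,float);a/=np.linalg.norm(a);y=np.array(y,float);y-=a*(y@a);y/=np.linalg.norm(y)
    return np.column_stack([np.cross(y,a),y,a])
def rows(p0,R0,p1,R1):
    d=R0.T@(np.array(p1)-p0);w=Ro.from_matrix(R0.T@R1).as_rotvec(degrees=True)
    return dict(zip("dx dy dz rx ry rz".split(),np.round(np.r_[d/.5,w/60],3).tolist())),"rows:",round(max(np.linalg.norm(d)/.0625,np.linalg.norm(w)/10.7),1)
def cur(s): return np.array(s["ee_pos"]),Ro.from_quat(s["tcp_rot"]).as_matrix()
def jarframe(jz,t):
    t=np.radians(t);jz=np.array([jz[0],jz[1],0.]);jz/=np.linalg.norm(jz)
    return frame(-np.array([0,0,1])*np.cos(t)-jz*np.sin(t),[-jz[1],jz[0],0])
E
python3 - <<'E'
from h import *
from station import r
p,R=cur(r.read_state())
R1=jarframe((-.13,-.99),48);g=np.array([.497,-.298,.028])
t=g-R1[:,2]*(.0539+.13);print(R1.round(2).tolist(),t,rows(p,R,t,R1))
d=pickle.load(open("d0.pkl","rb"))
# bar triangulation
s=d["scene"];hsv=cv2.cvtColor(s["frame"],cv2.COLOR_RGB2HSV)
m=cv2.inRange(hsv,(0,150,90),(8,255,255))|cv2.inRange(hsv,(172,150,90),(180,255,255));k=0*m;k[180:212,258:310]=m[180:212,258:310]
n,l,st,c=cv2.connectedComponentsWithStats(k);print(st.tolist(),c.round(1).tolist())
for z in(.25,.26,.27,.28):
    q=hit(d["top"],234.4,150.3,z);print(z,q.round(3),np.round(proj(s,q),1))
E
```

```text
[[0.09, 0.99, 0.1], [0.66, -0.13, 0.74], [0.74, 0.0, -0.67]] [ 0.47920693 -0.43350109  0.15105312] ({'dx': 0.703, 'dy': 0.036, 'dz': 0.304, 'rx': 0.469, 'ry': 0.701, 'rz': -1.058}, 'rows:', np.float64(7.6))
[[0, 0, 560, 420, 234517], [265, 180, 39, 26, 683]] [[279.5, 209.6], [287.1, 189.8]]
0.25 [0.633 0.109 0.25 ] [282.4 205.6]
0.26 [0.631 0.108 0.26 ] [282.6 201.9]
0.27 [0.628 0.106 0.27 ] [282.9 198.1]
0.28 [0.626 0.105 0.28 ] [283.1 194.3]
```

```bash
python3 -m crank '[{"dx":0.35,"dy":0.02,"dz":0,"rx":0.24,"ry":0.35,"rz":-0.53},{"dx":0.35,"dy":0.02,"dz":0,"rx":0.24,"ry":0.35,"rz":-0.53},{"dx":0.35,"dy":0.02,"dz":0,"rx":0.24,"ry":0.35,"rz":-0.53},{"dx":0.7,"dy":0.04,"dz":0.2,"rx":0.47,"ry":0.7,"rz":-1},{"dx":0.7,"dy":0.04,"dz":0.25,"rx":0.47,"ry":0.7,"rz":-1},{"dx":0.7,"dy":0.04,"dz":0.25,"rx":0.47,"ry":0.7,"rz":-1},{"dx":0.7,"dy":0.04,"dz":0.25,"rx":0.47,"ry":0.7,"rz":-1},{"dx":0.7,"dy":0.04,"dz":0.25,"rx":0.47,"ry":0.7,"rz":-1},{"dx":0.7,"dy":0.04,"dz":0.25,"rx":0.47,"ry":0.7,"rz":-1},{"dx":0.7,"dy":0.04,"dz":0.25,"rx":0.47,"ry":0.7,"rz":-1}]' 0 40; python3 - <<'E'
from h import *
from station import r,optics
s=r.read_state();p,R=cur(s);o=optics.snapshot("wrist")
print(s["joint_pos"],p,R.round(3).tolist(),s["dq"]);print(o["T_tool_cam"],o["fovy"])
T=np.eye(4);T[:3,:3]=R;T[:3,3]=p;o["view"]=np.linalg.inv(T@o["T_tool_cam"]);pickle.dump(o,open("w1.pkl","wb"))
cv2.imwrite("pics/w1.png",o["frame"][:,:,::-1])
E
```

```text
clock: 1.35
ee_pos: [0.4782, -0.4371, 0.1799]
tcp_rot: [0.706, 0.58, 0.306, -0.268]
contact_force: [0.3, 0.4, 0.0]
opening: 1.0
gripper_force: 0.0
[-1.02844378  1.00591627  0.95506694  2.22214183  0.50305908  0.54993018] [ 0.47815638 -0.43714187  0.17993269] [[0.14, 0.983, 0.121], [0.654, -0.184, 0.734], [0.743, -0.024, -0.669]] [-0.00243229 -0.03704577 -0.0027425   0.00293639  0.00074184 -0.00256653]
[[-8.48652000e-04 -9.55911056e-01 -2.93655126e-01  7.40062527e-02]
 [ 9.99998795e-01 -1.19293526e-03  9.93304734e-04 -3.91651409e-04]
 [-1.29982253e-03 -2.93653929e-01  9.55910917e-01 -6.97561566e-02]
 [ 0.00000000e+00  0.00000000e+00  0.00000000e+00  1.00000000e+00]] 61.950059062453924
```

View pics/w1.png

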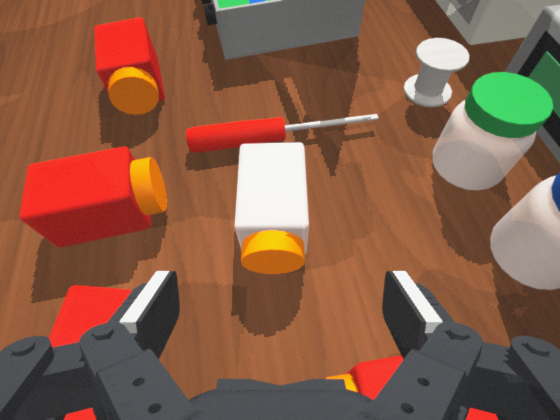

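The wrist view shows the white jar's upper face with far corners (241,144) and (303,143), sides running down to the cap at (272,250), and the driver just beyond it at y≈130. The red look-alikes and the blue/green jars are clear.

```bash
python3 - <<'E'
from h import *
from station import r
o=pickle.load(open("w1.pkl","rb"));hsv=cv2.cvtColor(o["frame"],cv2.COLOR_RGB2HSV)
m=cv2.inRange(hsv,(0,0,195),(180,60,255))
L=[];Rr=[]
for v in range(155,222,3):
    c=np.where(m[v,215:330])[0]+215;L.append((c.min()-.5,v));Rr.append((c.max()+.5,v))
lp=np.array([hit(o,*q,.056)[:2] for q in L]);rp=np.array([hit(o,*q,.056)[:2] for q in Rr])
for P in(lp,rp):
    f=np.polyfit(P[:,1],P[:,0],1);print("x=f(y)",f,P[0],P[-1])
far=[np.where(m[120:200,u])[0].min()+119.5 for u in(255,272,290)];print("far",[hit(o,u,v,.056).round(4) for u,v in zip((255,272,290),far)])
k=cv2.inRange(hsv,(8,150,120),(22,255,255));k[:,:220]=0;k[:,330:]=0;k[300:]=0
M=cv2.moments(k,True);u,v=M['m10']/M['m00'],M['m01']/M['m00'];print("cap",u,v,hit(o,u,v,.028))
E
```

```text
x=f(y) [0.1782622  0.51921004] [ 0.47502458 -0.24694166] [ 0.46429868 -0.30886028]
x=f(y) [0.1769846  0.57426856] [ 0.52872219 -0.25815233] [ 0.517887   -0.31968362]
far [array([ 0.4904, -0.2373,  0.056 ]), array([ 0.5047, -0.2392,  0.056 ]), array([ 0.5238, -0.2219,  0.056 ])]
cap 275.3515634288432 204.52906907620974 [ 0.49857859 -0.28353061  0.028     ]
```

```bash
python3 - <<'E'
from h import *
from station import r
p,R=cur(r.read_state())
for t in(48,):
    R1=jarframe((-.1776,-1),t);g=np.array([.4935,-.2996,.029])
    for b in(.09,.0,):
        print(t,b,rows(p,R,g-R1[:,2]*(.0539+b),R1))
E
```

```text
48 0.09 ({'dx': -0.041, 'dy': -0.016, 'dz': 0.121, 'rx': -0.008, 'ry': 0.001, 'rz': -0.022}, 'rows:', np.float64(1.0))
48 0.0 ({'dx': -0.041, 'dy': -0.014, 'dz': 0.301, 'rx': -0.008, 'ry': 0.001, 'rz': -0.022}, 'rows:', np.float64(2.4))
```

```bash
python3 -m crank '[{"dx":-0.04,"dy":-0.015,"dz":0.06,"rx":-0.01,"rz":-0.02},{"dx":-0.04,"dy":-0.015,"dz":0.12,"rx":-0.01,"rz":-0.02},{"dx":-0.04,"dy":-0.015,"dz":0.16,"rx":-0.01,"rz":-0.02},{"dx":-0.04,"dy":-0.015,"dz":0.2,"rx":-0.01,"rz":-0.02},{"dx":-0.04,"dy":-0.015,"dz":0.24,"rx":-0.01,"rz":-0.02},{"dx":-0.04,"dy":-0.015,"dz":0.24,"rx":-0.01,"rz":-0.02},{"dx":-0.04,"dy":-0.015,"dz":0.24,"rx":-0.01,"rz":-0.02}]'; python3 - <<'E'
from h import *
from station import r
s=r.read_state();p,R=cur(s);R1=jarframe((-.1776,-1),48);g=np.array([.4935,-.2996,.029])
print(s["joint_pos"].round(2) if hasattr(s["joint_pos"],"round") else s["joint_pos"],rows(p,R,g-R1[:,2]*.0539,R1))
E
```

```text
[-1.03  1.    0.95  2.22  0.5   0.55] ({'dx': -0.041, 'dy': -0.014, 'dz': 0.301, 'rx': -0.008, 'ry': 0.001, 'rz': -0.022}, 'rows:', np.float64(2.4))validation failed for argument at $[0]...
```

```bash
python3 -m crank '[{"dx":-0.04,"dy":-0.015,"dz":0.06,"rx":-0.01,"ry":0,"rz":-0.02},{"dx":-0.04,"dy":-0.015,"dz":0.12,"rx":-0.01,"ry":0,"rz":-0.02},{"dx":-0.04,"dy":-0.015,"dz":0.16,"rx":-0.01,"ry":0,"rz":-0.02},{"dx":-0.04,"dy":-0.015,"dz":0.2,"rx":-0.01,"ry":0,"rz":-0.02},{"dx":-0.04,"dy":-0.015,"dz":0.24,"rx":-0.01,"ry":0,"rz":-0.02},{"dx":-0.04,"dy":-0.015,"dz":0.24,"rx":-0.01,"ry":0,"rz":-0.02},{"dx":-0.04,"dy":-0.015,"dz":0.24,"rx":-0.01,"ry":0,"rz":-0.02}]'; python3 - <<'E'
from h import *
from station import r
s=r.read_state();p,R=cur(s);R1=jarframe((-.1776,-1),48);g=np.array([.4935,-.2996,.029])
print(s["joint_pos"],rows(p,R,g-R1[:,2]*.0539,R1))
E
```

```text
clock: 2.28
ee_pos: [0.4825, -0.3611, 0.0861]
tcp_rot: [0.701, 0.586, 0.312, -0.261]
contact_force: [0.2, 0.4, -0.0]
opening: 1.002
gripper_force: 0.0
[-0.96964157  0.83362468  0.49200702  1.89761052  0.54937489  0.58419378] ({'dx': -0.001, 'dy': 0.0, 'dz': 0.061, 'rx': 0.002, 'ry': 0.0, 'rz': -0.002}, 'rows:', np.float64(0.5))
```

Good; final approach and close.

```bash
python3 -m crank '[{"dx":0,"dy":0,"dz":0.03,"rx":0,"ry":0,"rz":0},{"dx":0,"dy":0,"dz":0.06,"rx":0,"ry":0,"rz":0},{"dx":0,"dy":0,"dz":0.06,"rx":0,"ry":0,"rz":0}]'; python3 -m crank '[{"dx":0,"dy":0,"dz":0,"rx":0,"ry":0,"rz":0},{"dx":0,"dy":0,"dz":0,"rx":0,"ry":0,"rz":0},{"dx":0,"dy":0,"dz":0,"rx":0,"ry":0,"rz":0},{"dx":0,"dy":0,"dz":0,"rx":0,"ry":0,"rz":0},{"dx":0,"dy":0,"dz":0,"rx":0,"ry":0,"rz":0},{"dx":0,"dy":0,"dz":0,"rx":0,"ry":0,"rz":0},{"dx":0,"dy":0,"dz":0,"rx":0,"ry":0,"rz":0},{"dx":0,"dy":0,"dz":0,"rx":0,"ry":0,"rz":0}]' 1 45
```

```text
clock: 2.65
ee_pos: [0.4863, -0.3385, 0.0645]
tcp_rot: [0.701, 0.586, 0.312, -0.262]
contact_force: [0.3, 0.6, 0.3]
opening: 0.997
gripper_force: 0.0
clock: 3.65
ee_pos: [0.4866, -0.339, 0.065]
tcp_rot: [0.701, 0.586, 0.312, -0.261]
contact_force: [-0.4, -4.1, 5.2]
opening: 0.648
gripper_force: 49.5
```

```bash
cat >> h.py <<'E'
def place_pose(Tj,yaw,pos):  # Tj: jar in tool
    c,s=np.cos(yaw),np.sin(yaw)
    J=np.eye(4);J[:3,:3]=[[c,-s,0],[s,c,0],[0,0,1]];J[:3,3]=pos
    W=J@np.linalg.inv(Tj);return W[:3,3],W[:3,:3]
E
python3 - <<'E'
from h import *
from station import r
p,R=cur(r.read_state());W=np.eye(4);W[:3,:3]=R;W[:3,3]=p
jz=np.array([-.1749,-.9846,0]);J=np.eye(4)
# x_j: -a horizontal dir when upright => lying x_j = up ; upright a_h=-x_j so x_j points to -x world: yaw pi
J[:3,:3]=np.column_stack([[0,0,1],np.cross(jz,[0,0,1]),jz]);J[:3,3]=[.5044,-.2385,.028]
Tj=np.linalg.inv(W)@J;np.save("Tj.npy",Tj);print(Tj.round(3).tolist())
yaw=np.pi+.05
print(rows(p,R,p+[0,0,.1],R))
q,Q=place_pose(Tj,yaw,[.525,.097,.13]);print(q,Q.round(2).tolist(),rows(p,R,q,Q))
# halfway rot after lift
E
```

```text
[[0.744, -0.002, -0.668, 0.041], [-0.001, -1.0, 0.002, -0.0], [-0.668, -0.001, -0.744, 0.101], [0.0, 0.0, 0.0, 1.0]]
({'dx': 0.149, 'dy': -0.0, 'dz': -0.134, 'rx': 0.0, 'ry': 0.0, 'rz': 0.0}, 'rows:', np.float64(1.6))
[0.4880201  0.09520047 0.23208768] [[-0.74, -0.05, 0.67], [-0.04, 1.0, 0.03], [-0.67, 0.0, -0.74]] ({'dx': 0.82, 'dy': -0.151, 'dz': 0.413, 'rx': 0.097, 'ry': -1.042, 'rz': -1.854}, 'rows:', np.float64(11.9))
```

```bash
python3 -m crank '[{"dx":0.03,"dy":0,"dz":-0.027,"rx":0,"ry":0,"rz":0},{"dx":0.08,"dy":0,"dz":-0.07,"rx":0,"ry":0,"rz":0},{"dx":0.15,"dy":0,"dz":-0.135,"rx":0,"ry":0,"rz":0},{"dx":0.2,"dy":0,"dz":-0.18,"rx":0,"ry":0,"rz":0},{"dx":0.2,"dy":0,"dz":-0.18,"rx":0,"ry":0,"rz":0},{"dx":0.2,"dy":0,"dz":-0.18,"rx":0,"ry":0,"rz":0}]'; python3 - <<'E'
from h import *
from station import r
from scipy.spatial.transform import Slerp
s=r.read_state();p,R=cur(s);Tj=np.load("Tj.npy");q,Q=place_pose(Tj,np.pi+.05,[.525,.097,.13])
print(s["joint_pos"],s["gripper_force"])
Rh=Slerp([0,1],Ro.from_matrix([R,Q]))(.5).as_matrix()
ph=np.array([.45,-.14,.27]);print(Rh.round(2).tolist(),"jar bottom",(ph+Rh@Tj[:3,3]).round(3));print(rows(p,R,ph,Rh),rows(ph,Rh,q,Q))
E
```

```text
clock: 4.4
ee_pos: [0.4864, -0.3382, 0.1973]
tcp_rot: [0.7, 0.586, 0.312, -0.263]
contact_force: [0.8, -0.6, -2.2]
opening: 0.648
gripper_force: 48.9
[-0.94554834  0.71771994  0.53819171  2.05258634  0.56286507  0.60533903] 48.89663636684418
[[-0.67, 0.69, 0.25], [0.74, 0.61, 0.29], [0.05, 0.38, -0.92]] jar bottom [ 0.448 -0.081  0.179]
({'dx': 0.36, 'dy': -0.142, 'dz': 0.184, 'rx': 0.048, 'ry': -0.523, 'rz': -0.927}, 'rows:', np.float64(6.0)) ({'dx': 0.291, 'dy': 0.31, 'dz': 0.228, 'rx': 0.048, 'ry': -0.523, 'rz': -0.927}, 'rows:', np.float64(6.0))
```

```bash
python3 -m crank '[{"dx":0.06,"dy":-0.024,"dz":0.03,"rx":0.01,"ry":-0.09,"rz":-0.15},{"dx":0.12,"dy":-0.047,"dz":0.06,"rx":0.02,"ry":-0.17,"rz":-0.31},{"dx":0.18,"dy":-0.07,"dz":0.09,"rx":0.025,"ry":-0.26,"rz":-0.46},{"dx":0.24,"dy":-0.095,"dz":0.12,"rx":0.03,"ry":-0.35,"rz":-0.62},{"dx":0.3,"dy":-0.12,"dz":0.15,"rx":0.04,"ry":-0.44,"rz":-0.77},{"dx":0.36,"dy":-0.14,"dz":0.184,"rx":0.048,"ry":-0.523,"rz":-0.927},{"dx":0.36,"dy":-0.14,"dz":0.184,"rx":0.048,"ry":-0.523,"rz":-0.927},{"dx":0.36,"dy":-0.14,"dz":0.184,"rx":0.048,"ry":-0.523,"rz":-0.927}]'; python3 - <<'E'
from h import *
from station import r
s=r.read_state();p,R=cur(s);Tj=np.load("Tj.npy");q,Q=place_pose(Tj,np.pi+.05,[.525,.097,.13])
print(s["joint_pos"],s["gripper_force"],rows(p,R,q,Q))
E
```

```text
clock: 5.4
ee_pos: [0.4505, -0.1402, 0.2695]
tcp_rot: [0.4, 0.895, 0.19, 0.055]
contact_force: [0.0, -0.3, -2.1]
opening: 0.651
gripper_force: 48.7
[-0.64936052 -0.17666317 -0.22031947  1.50518882  0.39690004  0.19562459] 48.74793469905853 ({'dx': 0.292, 'dy': 0.31, 'dz': 0.227, 'rx': 0.048, 'ry': -0.525, 'rz': -0.928}, 'rows:', np.float64(6.0))
```

```bash
python3 -m crank '[{"dx":0.05,"dy":0.05,"dz":0.02,"rx":0.01,"ry":-0.09,"rz":-0.15},{"dx":0.1,"dy":0.1,"dz":0.05,"rx":0.02,"ry":-0.17,"rz":-0.31},{"dx":0.15,"dy":0.155,"dz":0.09,"rx":0.025,"ry":-0.26,"rz":-0.46},{"dx":0.2,"dy":0.21,"dz":0.13,"rx":0.03,"ry":-0.35,"rz":-0.62},{"dx":0.25,"dy":0.26,"dz":0.18,"rx":0.04,"ry":-0.44,"rz":-0.77},{"dx":0.292,"dy":0.31,"dz":0.227,"rx":0.048,"ry":-0.525,"rz":-0.928},{"dx":0.292,"dy":0.31,"dz":0.227,"rx":0.048,"ry":-0.525,"rz":-0.928},{"dx":0.292,"dy":0.31,"dz":0.227,"rx":0.048,"ry":-0.525,"rz":-0.928},{"dx":0.292,"dy":0.31,"dz":0.227,"rx":0.048,"ry":-0.525,"rz":-0.928}]'; python3 - <<'E'
from h import *
from station import r,optics
s=r.read_state();p,R=cur(s);Tj=np.load("Tj.npy");print(s["joint_pos"])
for z in(.13,.05,.02,.008,.006):
    q,Q=place_pose(Tj,np.pi+.05,[.525,.097,z]);print(z,rows(p,R,q,Q))
o=optics.snapshot("wrist");T=np.eye(4);T[:3,:3]=R;T[:3,3]=p;o["view"]=np.linalg.inv(T@o["T_tool_cam"]);pickle.dump(o,open("w2.pkl","wb"))
t=optics.snapshot("top");pickle.dump(t,open("t2.pkl","wb"));sc=optics.snapshot("scene")
cv2.imwrite("pics/w2.png",np.vstack([np.hstack([cv2.resize(o["frame"],(400,300)),cv2.resize(t["frame"][130:250,170:330],(400,300),interpolation=2)]),np.hstack([cv2.resize(sc["frame"][150:300,200:400],(400,300),interpolation=2)]*2)])[:,:,::-1])
E
```

```text
clock: 6.52
ee_pos: [0.4899, 0.0933, 0.2345]
tcp_rot: [-0.022, 0.933, 0.009, 0.359]
contact_force: [0.2, 0.2, -1.5]
opening: 0.652
gripper_force: 49.1
[ 0.05694798 -0.6959253  -0.7872506   0.74422741 -0.00660316  0.00803769]
0.13 ({'dx': 0.006, 'dy': 0.004, 'dz': 0.001, 'rx': -0.003, 'ry': 0.003, 'rz': -0.001}, 'rows:', np.float64(0.1))
0.05 ({'dx': 0.113, 'dy': 0.004, 'dz': 0.12, 'rx': -0.003, 'ry': 0.003, 'rz': -0.001}, 'rows:', np.float64(1.3))
0.02 ({'dx': 0.153, 'dy': 0.004, 'dz': 0.164, 'rx': -0.003, 'ry': 0.003, 'rz': -0.001}, 'rows:', np.float64(1.8))
0.008 ({'dx': 0.169, 'dy': 0.004, 'dz': 0.182, 'rx': -0.003, 'ry': 0.003, 'rz': -0.001}, 'rows:', np.float64(2.0))
0.006 ({'dx': 0.172, 'dy': 0.004, 'dz': 0.185, 'rx': -0.003, 'ry': 0.003, 'rz': -0.001}, 'rows:', np.float64(2.0))
```

View pics/w2.png

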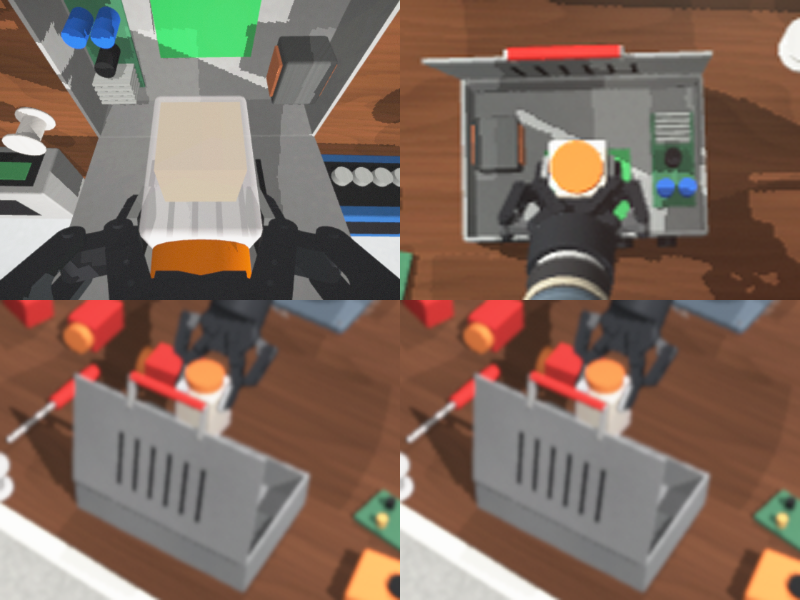

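The picture shows the jar held upright in front of the open cover, with its cap at top pixel ≈(241,196). The red bar on the cover spans top px ≈(210–250,150). Check the cap position, then lower.

```bash
python3 - <<'E'
from h import *
from station import r
t=pickle.load(open("t2.pkl","rb"));hsv=cv2.cvtColor(t["frame"],cv2.COLOR_RGB2HSV)
k=cv2.inRange(hsv,(8,150,120),(22,255,255));k[:,:225]=0;k[:,260:]=0;k[:180]=0;k[215:]=0
M=cv2.moments(k,True);u,v=M['m10']/M['m00'],M['m01']/M['m00']
p,R=cur(r.read_state());W=np.eye(4);W[:3,:3]=R;W[:3,3]=p;J=W@np.load("Tj.npy")
print("cap seen",hit(t,u,v,J[2,3]+.1),"predicted",J@[0,0,.1,1],J[:3,2])
E
python3 -m crank '[{"dx":0.04,"dy":0.004,"dz":0.04,"rx":0,"ry":0,"rz":0},{"dx":0.08,"dy":0.004,"dz":0.085,"rx":0,"ry":0,"rz":0},{"dx":0.115,"dy":0.004,"dz":0.12,"rx":0,"ry":0,"rz":0},{"dx":0.135,"dy":0.004,"dz":0.142,"rx":0,"ry":0,"rz":0},{"dx":0.153,"dy":0.004,"dz":0.164,"rx":0,"ry":0,"rz":0},{"dx":0.153,"dy":0.004,"dz":0.164,"rx":0,"ry":0,"rz":0},{"dx":0.153,"dy":0.004,"dz":0.164,"rx":0,"ry":0,"rz":0},{"dx":0.153,"dy":0.004,"dz":0.164,"rx":0,"ry":0,"rz":0}]'
python3 - <<'E'
from h import *
from station import r
p,R=cur(r.read_state())
for z in(.012,.008,.006,.004):
    q,Q=place_pose(np.load("Tj.npy"),np.pi+.05,[.525,.097,z]);print(z,rows(p,R,q,Q))
E
```

```text
cap seen [0.52824029 0.09267295 0.23279339] predicted [0.52665227 0.09527817 0.2327937  1.        ] [-0.00422671  0.00175144  1.00000312]
clock: 7.68
ee_pos: [0.488, 0.0966, 0.1232]
tcp_rot: [-0.023, 0.932, 0.009, 0.361]
contact_force: [0.9, -0.3, -2.4]
opening: 0.65
gripper_force: 49.1
0.012 ({'dx': 0.012, 'dy': -0.003, 'dz': 0.014, 'rx': -0.001, 'ry': 0.006, 'rz': 0.001}, 'rows:', np.float64(0.1))
0.008 ({'dx': 0.018, 'dy': -0.003, 'dz': 0.019, 'rx': -0.001, 'ry': 0.006, 'rz': 0.001}, 'rows:', np.float64(0.2))
0.006 ({'dx': 0.02, 'dy': -0.003, 'dz': 0.022, 'rx': -0.001, 'ry': 0.006, 'rz': 0.001}, 'rows:', np.float64(0.2))
0.004 ({'dx': 0.023, 'dy': -0.003, 'dz': 0.025, 'rx': -0.001, 'ry': 0.006, 'rz': 0.001}, 'rows:', np.float64(0.3))
```

```bash
python3 -m crank '[{"dx":0.005,"dy":-0.002,"dz":0.006,"rx":0,"ry":0.006,"rz":0},{"dx":0.01,"dy":-0.002,"dz":0.011,"rx":0,"ry":0.006,"rz":0},{"dx":0.014,"dy":-0.002,"dz":0.015,"rx":0,"ry":0.006,"rz":0},{"dx":0.016,"dy":-0.002,"dz":0.018,"rx":0,"ry":0.006,"rz":0},{"dx":0.018,"dy":-0.002,"dz":0.019,"rx":0,"ry":0.006,"rz":0},{"dx":0.018,"dy":-0.002,"dz":0.019,"rx":0,"ry":0.006,"rz":0}]'
```

```text
clock: 8.43
ee_pos: [0.4885, 0.0958, 0.1112]
tcp_rot: [-0.023, 0.933, 0.009, 0.359]
contact_force: [-3.8, -1.5, 5.0]
opening: 0.648
gripper_force: 50.1
```

```bash
python3 -m crank '[{"dx":0.001,"dy":0,"dz":0.001,"rx":0,"ry":0,"rz":0},{"dx":0.001,"dy":0,"dz":0.001,"rx":0,"ry":0,"rz":0},{"dx":0.001,"dy":0,"dz":0.001,"rx":0,"ry":0,"rz":0}]'
```

```text
clock: 8.8
ee_pos: [0.4887, 0.0958, 0.1111]
tcp_rot: [-0.023, 0.933, 0.009, 0.359]
contact_force: [-5.2, -2.0, 6.6]
opening: 0.653
gripper_force: 50.4
```

```bash
python3 -m crank '[{"dx":0,"dy":0,"dz":0,"rx":0,"ry":0,"rz":0},{"dx":0,"dy":0,"dz":0,"rx":0,"ry":0,"rz":0},{"dx":0,"dy":0,"dz":0,"rx":0,"ry":0,"rz":0},{"dx":0,"dy":0,"dz":0,"rx":0,"ry":0,"rz":0},{"dx":0,"dy":0,"dz":0,"rx":0,"ry":0,"rz":0}]' 0.1 && python3 -m crank '[{"dx":0,"dy":0,"dz":-0.04,"rx":0,"ry":0,"rz":0},{"dx":0,"dy":0,"dz":-0.1,"rx":0,"ry":0,"rz":0},{"dx":0,"dy":0,"dz":-0.2,"rx":0,"ry":0,"rz":0},{"dx":0,"dy":0,"dz":-0.3,"rx":0,"ry":0,"rz":0},{"dx":0,"dy":0,"dz":-0.35,"rx":0,"ry":0,"rz":0},{"dx":0,"dy":0,"dz":-0.35,"rx":0,"ry":0,"rz":0},{"dx":0,"dy":0,"dz":-0.35,"rx":0,"ry":0,"rz":0}]'; python3 - <<'E'
from h import *
from station import r,optics
s=r.read_state();p,R=cur(s);print(s["joint_pos"])
o=optics.snapshot("wrist");T=np.eye(4);T[:3,:3]=R;T[:3,3]=p;o["view"]=np.linalg.inv(T@o["T_tool_cam"]);pickle.dump(o,open("w3.pkl","wb"))
t=optics.snapshot("top");pickle.dump(t,open("t3.pkl","wb"))
cv2.imwrite("pics/w3.png",np.hstack([cv2.resize(o["frame"],(400,300)),cv2.resize(t["frame"][130:250,170:330],(400,300),interpolation=2)])[:,:,::-1])
E
```

```text
clock: 9.43
ee_pos: [0.4867, 0.0957, 0.1075]
tcp_rot: [-0.023, 0.934, 0.009, 0.356]
contact_force: [-0.0, 0.8, 0.8]
opening: 0.898
gripper_force: 0.0
clock: 10.3
ee_pos: [0.3956, 0.1003, 0.2416]
tcp_rot: [-0.022, 0.939, 0.005, 0.344]
contact_force: [-0.5, -0.3, -0.8]
opening: 0.903
gripper_force: 0.0
[ 0.11268839 -0.98905626 -0.88239347  0.97626463 -0.04827868  0.0482576 ]
```

View pics/w3.png

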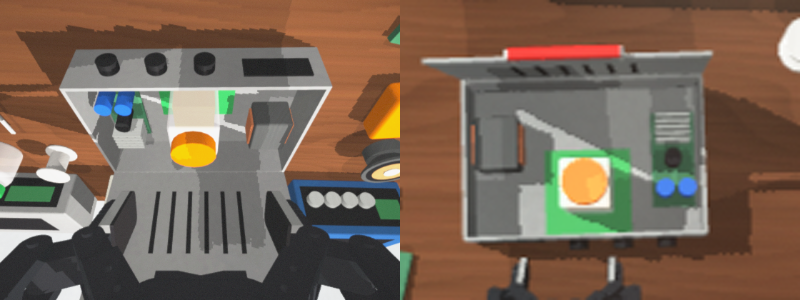

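The jar stands on its own on the mat with its cap at crop (585,181), and the cover is still open with the bar at top px (235,150). Verify the jar's placement and compute the bar approach.

```bash
python3 - <<'E'
from h import *
from station import r
t=pickle.load(open("t3.pkl","rb"));hsv=cv2.cvtColor(t["frame"],cv2.COLOR_RGB2HSV)
k=cv2.inRange(hsv,(8,150,120),(22,255,255));k[:,:225]=0;k[:,260:]=0;k[:180]=0;k[215:]=0
M=cv2.moments(k,True);u,v=M['m10']/M['m00'],M['m01']/M['m00'];print("cap",hit(t,u,v,.106))
m=cv2.inRange(hsv,(50,110,60),(80,255,255));m[:,:215]=0;m[:,264:]=0;m[:180]=0;m[235:]=0
x,y,w,h=cv2.boundingRect(m);print("mat",hit(t,x+w/2-.5,y+h/2-.5,.006),w,h)
p,R=cur(r.read_state());ti=np.radians(32);xh=np.array([.9987,.05,0]);a=xh*np.sin(ti)+[0,0,-np.cos(ti)];c=xh*np.cos(ti)+[0,0,np.sin(ti)]
R1=frame(a,c);bar=np.array([.626,.1045,.277]);np.save("Rbar.npy",R1)
q=bar-a*.16;print(q,rows(p,R,q,R1))
E
```

```text
cap [0.52781645 0.09492454 0.106     ]
mat [0.52554019 0.09857588 0.006     ] 34 34
[0.54132314 0.10026065 0.4126877 ] ({'dx': -0.445, 'dy': -0.015, 'dz': -0.075, 'rx': 0.101, 'ry': 0.113, 'rz': 1.496}, 'rows:', np.float64(8.4))
```

```bash
python3 -m crank '[{"dx":-0.1,"dy":-0.01,"dz":-0.02,"rx":0,"ry":0,"rz":0.17},{"dx":-0.2,"dy":-0.01,"dz":-0.04,"rx":0,"ry":0,"rz":0.35},{"dx":-0.3,"dy":-0.01,"dz":-0.05,"rx":0,"ry":0,"rz":0.52},{"dx":-0.4,"dy":-0.01,"dz":-0.07,"rx":0,"ry":0,"rz":0.7},{"dx":-0.44,"dy":-0.01,"dz":-0.07,"rx":0,"ry":0,"rz":0.85},{"dx":-0.44,"dy":-0.01,"dz":-0.07,"rx":0,"ry":0,"rz":0.95},{"dx":-0.44,"dy":-0.01,"dz":-0.07,"rx":0,"ry":0,"rz":0.95}]' 0.5 30;  python3 - <<'E'
from h import *
from station import r
s=r.read_state();p,R=cur(s);R1=np.load("Rbar.npy");print(s["joint_pos"],rows(p,R,np.array([.626,.1045,.277])-R1[:,2]*.16,R1))
E
```

```text
clock: 11.28
ee_pos: [0.5409, 0.1025, 0.4103]
tcp_rot: [0.428, 0.836, 0.168, 0.3]
contact_force: [0.3, 0.1, -1.3]
opening: 0.502
gripper_force: 0.0
[ 0.07668449 -0.46730768 -0.28886265  1.04821392 -0.02528498  1.01481484] ({'dx': -0.006, 'dy': 0.0, 'dz': -0.003, 'rx': 0.13, 'ry': 0.047, 'rz': 0.549}, 'rows:', np.float64(3.2))
```

```bash
python3 -m crank '[{"dx":0,"dy":0,"dz":0,"rx":0.03,"ry":0.015,"rz":0.16},{"dx":0,"dy":0,"dz":0,"rx":0.08,"ry":0.03,"rz":0.33},{"dx":-0.006,"dy":0,"dz":-0.003,"rx":0.13,"ry":0.047,"rz":0.48},{"dx":-0.006,"dy":0,"dz":-0.003,"rx":0.13,"ry":0.047,"rz":0.549},{"dx":-0.006,"dy":0,"dz":-0.003,"rx":0.13,"ry":0.047,"rz":0.549},{"dx":-0.006,"dy":0,"dz":-0.003,"rx":0.13,"ry":0.047,"rz":0.549}]';  python3 - <<'E'
from h import *
from station import r,optics
s=r.read_state();p,R=cur(s);R1=np.load("Rbar.npy");print(s["joint_pos"],rows(p,R,np.array([.626,.1045,.277])-R1[:,2]*.16,R1))
o=optics.snapshot("wrist");T=np.eye(4);T[:3,:3]=R;T[:3,3]=p;o["view"]=np.linalg.inv(T@o["T_tool_cam"]);pickle.dump(o,open("w4.pkl","wb"))
cv2.imwrite("pics/w4.png",o["frame"][:,:,::-1])
print("expected bar px",proj(o,[.626,.1045,.277]))
E
```

```text
clock: 12.02
ee_pos: [0.5409, 0.1003, 0.4136]
tcp_rot: [0.662, 0.697, 0.201, 0.191]
contact_force: [0.5, -0.6, -0.4]
opening: 0.496
gripper_force: 0.0
[ 0.06443078 -0.34687527 -0.13914409  1.21780345 -0.00694063  1.58224699] ({'dx': -0.0, 'dy': -0.0, 'dz': 0.002, 'rx': 0.002, 'ry': -0.001, 'rz': 0.001}, 'rows:', np.float64(0.0))
expected bar px (np.float64(281.07131402082575), np.float64(214.61209747931125))
```

View pics/w4.png

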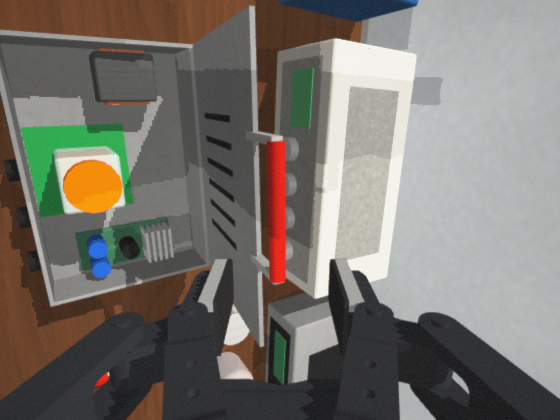

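The bar is centred at wrist px (277,210) against the predicted (281,215), so the estimate is good to about 3 mm. The jar stands on the mat at (95,185). Approach the bar and grip it.

```bash
python3 -m crank '[{"dx":0,"dy":-0.005,"dz":0.06,"rx":0,"ry":0,"rz":0},{"dx":0,"dy":-0.005,"dz":0.12,"rx":0,"ry":0,"rz":0},{"dx":0,"dy":-0.005,"dz":0.17,"rx":0,"ry":0,"rz":0},{"dx":0,"dy":-0.005,"dz":0.21,"rx":0,"ry":0,"rz":0},{"dx":0,"dy":-0.005,"dz":0.212,"rx":0,"ry":0,"rz":0},{"dx":0,"dy":-0.005,"dz":0.212,"rx":0,"ry":0,"rz":0}]'; python3 -m crank '[{"dx":0,"dy":0,"dz":0,"rx":0,"ry":0,"rz":0},{"dx":0,"dy":0,"dz":0,"rx":0,"ry":0,"rz":0},{"dx":0,"dy":0,"dz":0,"rx":0,"ry":0,"rz":0},{"dx":0,"dy":0,"dz":0,"rx":0,"ry":0,"rz":0},{"dx":0,"dy":0,"dz":0,"rx":0,"ry":0,"rz":0},{"dx":0,"dy":0,"dz":0,"rx":0,"ry":0,"rz":0},{"dx":0,"dy":0,"dz":0,"rx":0,"ry":0,"rz":0}]' 1 25
```

```text
clock: 12.82
ee_pos: [0.5954, 0.1031, 0.3241]
tcp_rot: [0.662, 0.696, 0.201, 0.191]
contact_force: [0.5, -0.3, -0.2]
opening: 0.502
gripper_force: 0.0
clock: 13.7
ee_pos: [0.5961, 0.1032, 0.3249]
tcp_rot: [0.662, 0.696, 0.202, 0.192]
contact_force: [-2.4, -1.0, 5.0]
opening: 0.132
gripper_force: 24.7
```

```bash
python3 - <<'E'
import numpy as np
ti=np.radians(32);a=np.array([np.sin(ti),-np.cos(ti)]);c=np.array([np.cos(ti),np.sin(ti)])
P=lambda t:.217*np.array([-np.cos(t),np.sin(t)])
for th in np.arange(1.462,.38,-.05):
    d=P(th)-P(1.462);print(round(th,3),"dy",round(d@c/.5,3),"dz",round(d@a/.5,3))
E
```

```text
1.462 dy 0.0 dz 0.0
1.412 dy -0.02 dz -0.009
1.362 dy -0.04 dz -0.017
1.312 dy -0.061 dz -0.024
1.262 dy -0.081 dz -0.03
1.212 dy -0.103 dz -0.035
1.162 dy -0.124 dz -0.038
1.112 dy -0.145 dz -0.041
1.062 dy -0.167 dz -0.043
1.012 dy -0.189 dz -0.043
0.962 dy -0.21 dz -0.043
0.912 dy -0.232 dz -0.041
0.862 dy -0.254 dz -0.038
0.812 dy -0.275 dz -0.034
0.762 dy -0.296 dz -0.03
0.712 dy -0.317 dz -0.024
0.662 dy -0.338 dz -0.017
0.612 dy -0.358 dz -0.009
0.562 dy -0.378 dz 0.0
0.512 dy -0.397 dz 0.01
0.462 dy -0.416 dz 0.021
0.412 dy -0.434 dz 0.033
```

```bash
python3 -m crank '[{"dx":0,"dy":-0.01,"dz":-0.005,"rx":0,"ry":0,"rz":0},{"dx":0,"dy":-0.02,"dz":-0.009,"rx":0,"ry":0,"rz":0},{"dx":0,"dy":-0.03,"dz":-0.013,"rx":0,"ry":0,"rz":0},{"dx":0,"dy":-0.04,"dz":-0.017,"rx":0,"ry":0,"rz":0},{"dx":0,"dy":-0.05,"dz":-0.021,"rx":0,"ry":0,"rz":0},{"dx":0,"dy":-0.061,"dz":-0.024,"rx":0,"ry":0,"rz":0},{"dx":0,"dy":-0.071,"dz":-0.027,"rx":0,"ry":0,"rz":0},{"dx":0,"dy":-0.081,"dz":-0.03,"rx":0,"ry":0,"rz":0},{"dx":0,"dy":-0.081,"dz":-0.03,"rx":0,"ry":0,"rz":0}]'
```

```text
clock: 14.82
ee_pos: [0.553, 0.1007, 0.3152]
tcp_rot: [0.662, 0.696, 0.201, 0.191]
contact_force: [-2.0, -1.5, 6.7]
opening: 0.124
gripper_force: 25.8
```

```bash
python3 -m crank '[{"dx":0,"dy":-0.022,"dz":-0.005,"rx":0,"ry":0,"rz":0},{"dx":0,"dy":-0.043,"dz":-0.008,"rx":0,"ry":0,"rz":0},{"dx":0,"dy":-0.064,"dz":-0.011,"rx":0,"ry":0,"rz":0},{"dx":0,"dy":-0.086,"dz":-0.013,"rx":0,"ry":0,"rz":0},{"dx":0,"dy":-0.108,"dz":-0.013,"rx":0,"ry":0,"rz":0},{"dx":0,"dy":-0.129,"dz":-0.013,"rx":0,"ry":0,"rz":0},{"dx":0,"dy":-0.129,"dz":-0.013,"rx":0,"ry":0,"rz":0}]'
```

```text
clock: 15.7
ee_pos: [0.4937, 0.0973, 0.2835]
tcp_rot: [0.663, 0.696, 0.199, 0.19]
contact_force: [-2.7, -5.3, 4.0]
opening: 0.127
gripper_force: 26.5
```

```bash
python3 -m crank '[{"dx":0,"dy":-0.022,"dz":0.002,"rx":0,"ry":0,"rz":0},{"dx":0,"dy":-0.044,"dz":0.005,"rx":0,"ry":0,"rz":0},{"dx":0,"dy":-0.065,"dz":0.009,"rx":0,"ry":0,"rz":0},{"dx":0,"dy":-0.086,"dz":0.013,"rx":0,"ry":0,"rz":0},{"dx":0,"dy":-0.107,"dz":0.019,"rx":0,"ry":0,"rz":0},{"dx":0,"dy":-0.128,"dz":0.026,"rx":0,"ry":0,"rz":0},{"dx":0,"dy":-0.128,"dz":0.026,"rx":0,"ry":0,"rz":0}]'
```

```text
clock: 16.58
ee_pos: [0.4459, 0.0948, 0.2365]
tcp_rot: [0.664, 0.696, 0.198, 0.189]
contact_force: [-1.8, -6.3, 1.1]
opening: 0.128
gripper_force: 26.3
```

```bash
python3 -m crank '[{"dx":0,"dy":-0.02,"dz":0.008,"rx":0,"ry":0,"rz":0},{"dx":0,"dy":-0.04,"dz":0.017,"rx":0,"ry":0,"rz":0},{"dx":0,"dy":-0.05,"dz":0.022,"rx":0,"ry":0,"rz":0},{"dx":0,"dy":-0.059,"dz":0.027,"rx":0,"ry":0,"rz":0},{"dx":0,"dy":-0.066,"dz":0.031,"rx":0,"ry":0,"rz":0},{"dx":0,"dy":-0.066,"dz":0.031,"rx":0,"ry":0,"rz":0}]'
python3 - <<'E'
from h import *
from station import r,optics
s=r.read_state();p,R=cur(s);print(s["joint_pos"],s["contact_force"])
b=p+R[:,2]*.0539;print("theta",np.arctan2(b[2]-.062,.6485-b[0]),b)
E
```

```text
clock: 17.32
ee_pos: [0.427, 0.0939, 0.2064]
tcp_rot: [0.663, 0.696, 0.198, 0.19]
contact_force: [1.3, -5.5, -1.5]
opening: 0.126
gripper_force: 26.0
[ 0.07013894 -0.73501524 -0.78613074  0.96335904 -0.01310087  1.5893322 ] [ 1.30546053 -5.51589303 -1.49271994]
theta 0.47238821057041636 [0.4554226  0.09516505 0.16065753]
```

```bash
python3 -m crank '[{"dx":0,"dy":-0.004,"dz":0.002,"rx":0,"ry":0,"rz":0},{"dx":0,"dy":-0.007,"dz":0.0045,"rx":0,"ry":0,"rz":0},{"dx":0,"dy":-0.007,"dz":0.0045,"rx":0,"ry":0,"rz":0}]';python3 -m crank '[{"dx":0,"dy":-0.004,"dz":0.002,"rx":0,"ry":0,"rz":0},{"dx":0,"dy":-0.007,"dz":0.0045,"rx":0,"ry":0,"rz":0},{"dx":0,"dy":-0.007,"dz":0.0045,"rx":0,"ry":0,"rz":0}]'
```

```text
clock: 17.7
ee_pos: [0.4254, 0.0938, 0.203]
tcp_rot: [0.663, 0.696, 0.198, 0.19]
contact_force: [1.7, -6.2, -0.1]
opening: 0.129
gripper_force: 26.1
clock: 18.08
ee_pos: [0.4235, 0.0937, 0.1993]
tcp_rot: [0.663, 0.696, 0.198, 0.19]
contact_force: [0.9, -6.5, -1.1]
opening: 0.131
gripper_force: 26.1
```

```bash
python3 -m crank '[{"dx":0,"dy":-0.002,"dz":0.0015,"rx":0,"ry":0,"rz":0},{"dx":0,"dy":-0.004,"dz":0.0025,"rx":0,"ry":0,"rz":0},{"dx":0,"dy":-0.004,"dz":0.0025,"rx":0,"ry":0,"rz":0}]';python3 -m crank '[{"dx":0,"dy":-0.002,"dz":0.0015,"rx":0,"ry":0,"rz":0},{"dx":0,"dy":-0.004,"dz":0.0025,"rx":0,"ry":0,"rz":0},{"dx":0,"dy":-0.004,"dz":0.0025,"rx":0,"ry":0,"rz":0}]'; python3 - <<'E'
from h import *
from station import r,optics
s=r.read_state();p,R=cur(s)
b=p+R[:,2]*.0539;print("theta",np.arctan2(b[2]-.062,.6485-b[0]),b)
t=optics.snapshot("top");sc=optics.snapshot("scene")
cv2.imwrite("pics/c5.png",np.hstack([cv2.resize(t["frame"][130:250,170:330],(400,300),interpolation=2),cv2.resize(sc["frame"][150:300,200:400],(400,300),interpolation=2)])[:,:,::-1])
E
```

```text
clock: 18.45
ee_pos: [0.4229, 0.0937, 0.198]
tcp_rot: [0.663, 0.696, 0.199, 0.191]
contact_force: [-0.6, -6.4, 1.2]
opening: 0.128
gripper_force: 26.3
clock: 18.82
ee_pos: [0.4226, 0.0937, 0.1975]
tcp_rot: [0.663, 0.695, 0.2, 0.192]
contact_force: [-1.5, -6.8, 4.3]
opening: 0.125
gripper_force: 26.6
theta 0.42754640839923574 [0.45123111 0.0949873  0.1518865 ]
```

View pics/c5.png

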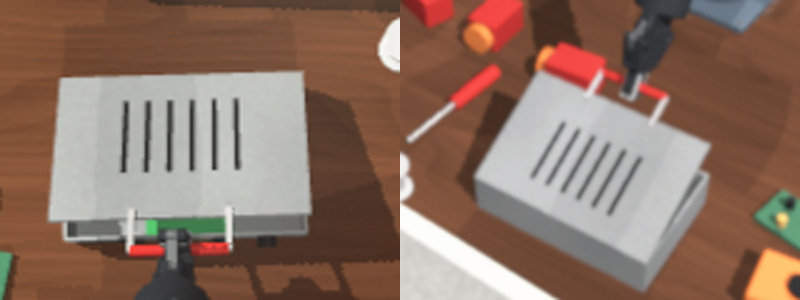

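The cover now lies over the case, propped ajar, with the gripper on the bar at crop (180,247). Motion stalled and the force rose at θ≈0.43, where the cap was expected to stop it. Release and back out.

```bash
python3 -m crank '[{"dx":0,"dy":0,"dz":0,"rx":0,"ry":0,"rz":0},{"dx":0,"dy":0,"dz":0,"rx":0,"ry":0,"rz":0},{"dx":0,"dy":0,"dz":0,"rx":0,"ry":0,"rz":0},{"dx":0,"dy":0,"dz":0,"rx":0,"ry":0,"rz":0}]' 0.7;  python3 -m crank '[{"dx":0,"dy":0,"dz":-0.02,"rx":0,"ry":0,"rz":0},{"dx":0,"dy":0,"dz":-0.05,"rx":0,"ry":0,"rz":0},{"dx":0,"dy":0,"dz":-0.1,"rx":0,"ry":0,"rz":0},{"dx":0,"dy":0,"dz":-0.16,"rx":0,"ry":0,"rz":0},{"dx":0,"dy":0,"dz":-0.24,"rx":0,"ry":0,"rz":0},{"dx":0,"dy":0,"dz":-0.24,"rx":0,"ry":0,"rz":0},{"dx":0,"dy":0,"dz":-0.24,"rx":0,"ry":0,"rz":0}]'; python3 - <<'E'
from h import *
from station import r,optics
o=optics.snapshot("wrist");t=optics.snapshot("top");sc=optics.snapshot("scene")
h=cv2.cvtColor(t["frame"],cv2.COLOR_RGB2HSV);m=cv2.inRange(h,(0,150,90),(8,255,255))|cv2.inRange(h,(172,150,90),(180,255,255));m[:,:205]=0;m[:,270:]=0;m[:220]=0;m[245:]=0
M=cv2.moments(m,True);u,v=M['m10']/M['m00'],M['m01']/M['m00'];print("bar px",u,v,hit(t,u,v,.152))
cv2.imwrite("pics/c6.png",np.vstack([np.hstack([cv2.resize(t["frame"][130:250,170:330],(400,300),interpolation=2),cv2.resize(sc["frame"][150:300,200:400],(400,300),interpolation=2)]),np.hstack([cv2.resize(o["frame"],(400,300)),cv2.resize(t["frame"],(400,300))])])[:,:,::-1])
E
```

```text
clock: 19.42
ee_pos: [0.4226, 0.0949, 0.1975]
tcp_rot: [0.662, 0.696, 0.201, 0.19]
contact_force: [-0.4, -0.2, -0.6]
opening: 0.304
gripper_force: 0.0
clock: 20.3
ee_pos: [0.359, 0.0914, 0.2999]
tcp_rot: [0.662, 0.696, 0.202, 0.191]
contact_force: [-0.3, -0.4, -0.3]
opening: 0.297
gripper_force: 0.0
bar px 241.02403846153845 229.40865384615384 [0.45420503 0.09456793 0.152     ]
```

View pics/c6.png

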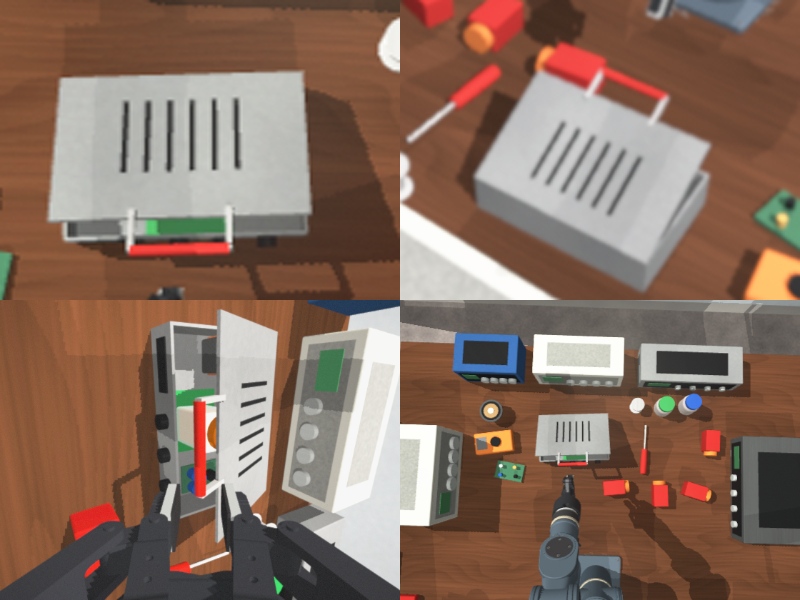

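The cover is propped with its bar at top px (241,229), the same height as before release. In the wrist view the jar stands upright under it at (205,425), and the bystanders haven't moved. The gripper is clear, so I'm handing in.

```bash
python3 -c "
from station import r
print(r.job_done())"
```

```text
the job is handed in; nothing more can be done
None
```

The jar stands upright within about 5 mm of the mat's centre, the cover was lowered under control until it rests on the cap (about 0.43 rad), the other items were not touched, and the job was handed in at about 20 s; no verdict came back.

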